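# Meter one full portion from the pump dispenser into the white mug

### The job

Swing the pump dispenser's spout round until its nozzle is over the middle of the white mug. Then press the pump head gently straight down until the plunger bottoms on its stop, keep it held firmly there for a good second, and let it come all the way back up. Do not pump anywhere but over the white mug, and leave the mugs and the other things as they stand.

Things in the scene. Friction and masses are not known exactly. Their poses are not given: they have to be found in the camera images.
- dispenser: Steel pump bottle, two thin black bands, black rubber foot, fixed to the worktop. Origin: centre of the foot's underside, on the upright axis of bottle and pump. Foot 92 mm across, bottle 74 mm across up to 124 mm, black collar 42 mm across up to 158 mm. At pump_swivel 0 the spout points along the bottle's own -x. The robot must not load it with more than 25 N.
- pump_swivel (a joint): Swivel of the pump head and spout about the bottle's upright axis, rad; positive is counter-clockwise from above, range -2.2 to 2.2. Light friction (0.05 N m, about 0.6 N at 80 mm from the axis); the spout stays where it is left.
- pump_head (a joint): Down stroke of pump head and spout, m; 0 = fully up. Spring: 4 N at the top, 9 N at 30 mm. The stop is hidden and set differently each time: the plunger bottoms somewhere from 10 to 30 mm. There the force climbs 5 N per further mm (stiff buffer). Bottomed: at least 3 N on the stop; 13 to 20 N on the pad in all is firmly bottomed at any setting. Short of the stop the pad gives at most 9 N.
- press_pad (a point): Centre of the top face of the black pump head: a flat round pad 44 mm across, facing up, on the axis of the bottle, 228 mm above the worktop when fully up. Press here.
- nozzle (a point): Lower tip of the spout, 105 mm from the bottle's axis, 184 mm above the worktop when up. The spout is a black round bar, 12 mm thick, running level from the head to 98 mm from the axis, then turning down; its centre line is 24 mm above the nozzle tip, 20 mm below the pad. It can be pushed sideways or pinched from above.
- plunger_foot: Hidden lower end of the plunger inside the bottle; origin at its tip on the axis, 115 mm above the worktop when fully up. Moves with the pump head. Only for judging.
- white_mug_mouth (a point): Centre of the mouth of the white mug, at rim level, 93 mm above the worktop; 92 mm across outside, about 80 mm inside; handle reaches 78 mm from the mug's axis. Loose; one of two mugs, left and right of the dispenser, which side varies. Mouth centre 90 to 125 mm from the dispenser's axis.
- blue_mug_mouth (a point): The same point of the grey-blue patterned mug (95 mm high, 92 mm across), the wrong mug. Loose.
- honey_jar: Loose honey jar with grey lid, 71 mm across, 110 mm high, bystander. Origin under its centre.
- spoon: Loose metal teaspoon lying on the worktop, 130 x 27 x 11 mm, bystander.

How it is judged (in metres and radians):
On the way, in this order (a step that is already met when the one before it is completed fails the run):
1. the nozzle is over the white mug, pump still up (horizontal distance between nozzle and white_mug_mouth below 0.03 m and value of joint pump_head below 0.005 m), for 0.2 s.
2. the plunger is held bottomed on its stop (contact force between plunger_foot and dispenser above 3 N and horizontal distance between nozzle and white_mug_mouth below 0.03 m), for 0.7 s.
At the end, for the whole second after the job is handed in: After one full stroke held on the stop, the pump head is fully up again (within 2 mm), the nozzle is still within 30 mm of the middle of the white mug's mouth, and both mugs stand upright (value of joint pump_head below 0.002 m and horizontal distance between nozzle and white_mug_mouth below 0.03 m and angle between each of white_mug_mouth, blue_mug_mouth's own z axis and vertical below 0.1 rad); the robot touches nothing.
It fails at once if the robot loads the dispenser with more than 25 N (contact force between any of the fingers, the arm and dispenser above 25 N).
It fails at once if the pump is pressed more than 8 mm while the nozzle is not over the white mug (value of joint pump_head above 0.008 m and horizontal distance between nozzle and white_mug_mouth above 0.034 m).
It fails at once if a mug, the honey jar or the spoon is moved by more than 20 mm (distance of any of white_mug_mouth, blue_mug_mouth, honey_jar, spoon from where it was at the start of the episode above 0.02 m).
It also fails if it takes over 51 s, if anything falls off the work surface, if the arm or the gripper's body presses on something with over 40 N, if the wrist force passes 120 N, or if a joint passes its speed limit or range.

### The arm

A 6-joint arm with a two-finger parallel gripper is mounted at the origin on a cart in front of the work surface, level with it; the furniture and walls round the work are solid. World frame = base frame: x ahead of the robot, y to its left, z up, the work surface at z = 0. Lengths are in m, angles in degrees, forces in N, time in s.
With the tool pointing down it reaches from about 0.3 to 0.75 m from the base axis. Payload 8.5 kg.
Tool frame: the origin (TCP) lies at the very end of the fingers, on their centre line; the grasp point (between the pads) lies 19 mm behind it; z points along the fingers, y is the line along which they close (so a half turn about z gives the same grasp; the last joint's range is limited). The gripper opens to 85 mm and grips with 20 to 120 N. Pads are 22 mm wide; open, the fingers measure 114 mm over their backs; the gripper's body (76 mm by 85 mm) begins 54 mm behind the grasp point. The pads swing forward as they close: fully open they stand 13 mm farther back than shut.
Start: joints at [-76.908, 21.807, 74.336, -0, 83.858, -12.336], TCP at [0.236, -0.497, 0.204] pointing down, gripper open.
Joint ranges: [-178.18, 178.18], [-50.72, 133.34], [12.68, 142.11], [-81.47, 261.47], [9.98, 163.14], [-165.26, 165.26]. Speed limits (degrees/s): [136.94, 136.94, 180, 180, 180, 180].

### API

Orientations are given as a 3x3 rotation matrix whose columns are the frame's x, y, z axes.
In Python, from rig import env, imaging gives the robot as it stands. The module is installed in compiled form; this text tells all that it offers.
- The arm moves only by the tool arm_command, never from a script. Its arguments are lists of equal length, an entry for each row: "turn": the turn, a rotation vector about the tool's x, y, z in units of 5 degrees (1.0 is 5 degrees), a list of three; "xyz": the shift along the tool's x, y, z in units of 50 mm (1.0 is 50 mm), a list of three; "claw": the finger opening in mm, from 0 to 85.4. A call has 1 to 12 rows; each row shifts and turns the commanded pose from where the row before left it, along the tool's axes as they then stand; what a row does not reach is not made up. A row lasts 1/10 s, in which the tool goes at most 50 mm and 8.59 degrees, less where a joint would pass 70% of its speed; a pose out of reach is approached as far as the arm can. A call is refused whole if a number of a shift passes 1 or a number of a turn 1, either way. A call with a gripper value outside its range is refused whole. The fingers move at their own pace and stop on an object; "squeeze" is the grip in N (left out, the last holds). Time passes only in rows, so rows that do not move let the fingers close. It gives the time, the measured TCP pose, the force, the opening and the grip force at its end, in the units of the state.
- env.observe(): the state, without advancing time (a new reading comes with each control period).
- imaging.get_image(name): name is "side" or "top"; returns (picture, depth): 480x640x3 uint8, blue, green, red; 480x640 float32, m along the optical axis (not along the pixel's ray), 0 where there is no reading.
- imaging.camera_info(name): a dict with "camera_matrix" (3x3 intrinsics, pixels), "rvec" (rotation vector, rad) and "tvec" (3), from world to camera coordinates, as OpenCV has them. Camera axes: x right, y down, z forward; pixel columns grow to the right and rows downward; lengths in m; the calibration is good to about 2 mm. A picture is of the moment at which its call begins. camera_info takes no time and is no camera call.
- env.close_job(): hands the job in; it is judged then, once.
The state is a dict: "time_s": time; "q": joint angles; "qvel": joint speeds; "joint_efforts": joint torques, N m; "position": TCP position; "tool_rot": TCP orientation; "ft_force": force on the tool from outside, world axes, zero at the start; "wrist_torque": the same for the moment, N m; "grip_width": finger opening in m; "gripper_force": force on a finger pad.
Only numpy, scipy, OpenCV 4.12 (cv2) and the standard library are available. Lean on these libraries where they do the work, as an engineer would, in place of code of your own. Each camera call takes 0.05 s, during which the arm holds its last target. There are 200 camera calls.

## Working session

There is one attempt and no reset: what is moved stays moved. The work goes in short steps, Python scripts to look and compute and a tool call to move; the robot and the scene stay as the last step left them, time stands still between calls to the robot, and variables do not carry over. Pictures are saved under pics/ and viewed, at most 10 in all, crops included, and the job is handed in when it is done.

Besides the shell and the picture viewer there is one more tool, called after "Call:" as name(argument=value, ...) on one line, values as JSON. arm_command: Moves the arm, as the interface text tells. Its arguments: {"type":"object","properties":{"turn":{"type":"array"},"xyz":{"type":"array"},"claw":{"type":"array"},"squeeze":{"type":"number"}},"required":["turn","xyz","claw"]}

```bash
mkdir -p pics
cat > h.py <<'E'
import numpy as np, cv2
from rig import env, imaging
def cam(n):
    im,d=imaging.get_image(n); c=imaging.camera_info(n)
    K=np.array(c["camera_matrix"],float);R=cv2.Rodrigues(np.array(c["rvec"],float))[0];t=np.array(c["tvec"],float).reshape(3)
    v,u=np.mgrid[:480,:640]
    P=np.stack([(u-K[0,2])/K[0,0]*d,(v-K[1,2])/K[1,1]*d,d],-1)
    W=(P-t)@R
    W[d<=0]=np.nan
    return im,d,W
E
python3 - <<'E'
from h import *
for n in("top","side"):
    im,d,W=cam(n); cv2.imwrite(f"pics/{n}0.png",im); np.save(f"{n}0.npy",W)
    c=imaging.camera_info(n);R=cv2.Rodrigues(np.array(c["rvec"],float))[0];print(n,-R.T@np.array(c["tvec"]).reshape(3))
print(env.observe())
E
```

```text
top [0.51273433 0.22875891 1.12424262]
side [0.18286695 1.09211243 0.89984177]
{'time_s': 0.1, 'q': array([-7.69103095e+01,  2.18363317e+01,  7.43798140e+01,  8.38188303e-04,
        8.38606699e+01, -1.23360001e+01]), 'qvel': array([ 0.01572338, -0.0622779 , -0.15978075, -0.03593034, -0.03670977,
        0.04317348]), 'joint_efforts': array([ 4.48996550e-03, -4.49224627e+01, -2.31655777e+01, -2.16590820e-04,
        3.64664673e-03,  3.93780155e-06]), 'position': array([ 0.23606418, -0.49641592,  0.20318455]), 'tool_rot': array([[ 9.03143593e-01,  4.29338522e-01, -2.89465790e-04],
       [ 4.29338514e-01, -9.03142694e-01,  1.30914401e-03],
       [ 3.00637042e-04, -1.30662384e-03, -9.99999101e-01]]), 'ft_force': array([ 0.48677471,  0.70979787, -0.2620004 ]), 'wrist_torque': array([ 0.04181856, -0.03680359,  0.01503404]), 'gripper_force': 0.0, 'grip_width': 0.08540658254902228}
```

View pics/top0.png

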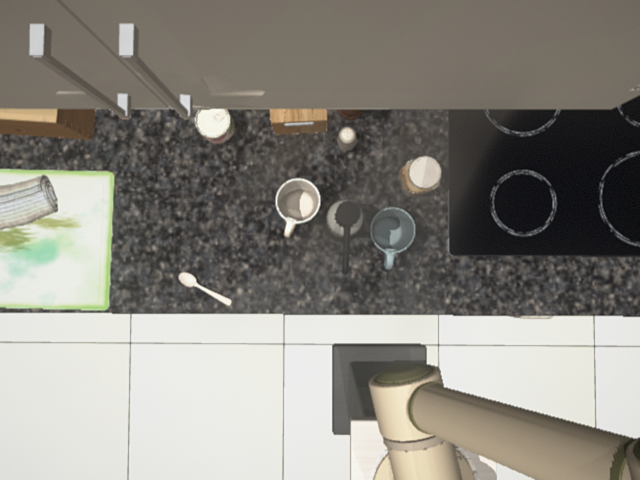

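View pics/side0.png

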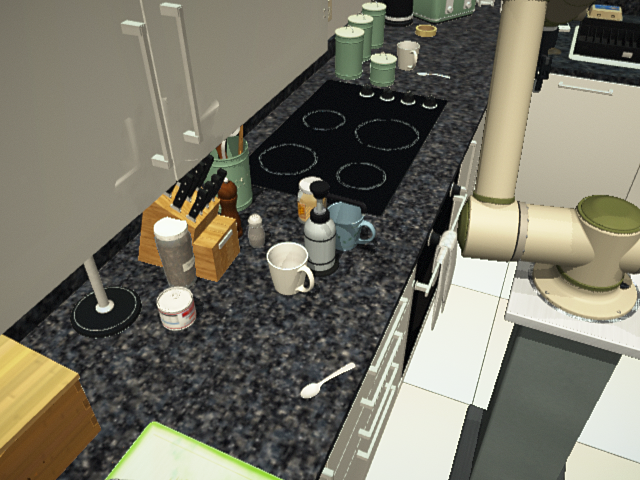

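The top view shows the white mug at about (298,202), the pump pad at (348,213) with its spout pointing down to (346,272), and the blue mug at (393,232). The honey jar is at (422,175) and the spoon at (205,288). In the side view, the white mug is at (289,265) and the pump pad at (319,187).

```bash
cat > m.py <<'E'
from h import *
def circ(P):
    A=np.c_[2*P,np.ones(len(P))]; s=np.linalg.lstsq(A,(P**2).sum(1),rcond=None)[0]
    return s[:2],np.sqrt(s[2]+s[:2]@s[:2])
def reg(W,u0,u1,v0,v1,z0,z1):
    P=W[v0:v1,u0:u1].reshape(-1,3); return P[(P[:,2]>z0)&(P[:,2]<z1)]
E
python3 - <<'E'
from m import *
W=np.load("top0.npy")
p=reg(W,325,370,190,235,.219,.24); print("pad",len(p),p.mean(0),p.min(0),p.max(0),cv2.minEnclosingCircle(p[:,:2].astype(np.float32)))
s=reg(W,325,370,190,290,.185,.217); print("spout",len(s),s.mean(0),s.min(0),s.max(0))
for n,a in(("white",(270,325,175,240)),("blue",(367,420,203,272))):
    r=reg(W,*a,.085,.105)
    print(n,len(r),r.min(0),r.max(0),np.median(r[:,2]))
    c=np.median(r[:,:2],0)
    for k in range(8):
        dd=np.hypot(*(r[:,:2]-c).T); q=r[(dd<.05)&(dd>.034)] if k else r
        c,R=circ(q[:,:2])
    print(c,R)
r=reg(W,398,445,150,198,.095,.125); print("honey",r.mean(0))
# cabinet lower edge
for v in(60,100,106,112): print(v,W[v,345],W[v,300])
S=np.load("side0.npy")
p=reg(S,305,335,170,205,.222,.24);print("side pad",p.mean(0) if len(p) else 0,len(p))
p=W[40:300,200:440].reshape(-1,3)
E
```

```text
pad 468 [0.58716928 0.17844304 0.22808895] [0.56664227 0.15655876 0.2227264 ] [0.60803294 0.19946509 0.23252233] ((0.5872436165809631, 0.17824867367744446), 0.02180071733891964)
spout 322 [0.52203128 0.18103498 0.21215719] [0.47695362 0.17322293 0.2003816 ] [0.56612576 0.18775725 0.21642137]
white 364 [0.56023861 0.22985632 0.08505604] [0.66971087 0.3184479  0.09772431] 0.09143332686107034
[0.62320973 0.27407025] 0.04395543056994903
blue 319 [0.49750734 0.03317386 0.08506644] [0.61001207 0.12603928 0.10049941] 0.09329357846560456
[0.56365359 0.08054644] 0.044483664500874646
honey [0.67931947 0.01808285 0.109249  ]
60 [0.73486841 0.20034513 0.55464835] [0.7350152  0.25184665 0.55425365]
100 [0.73177915 0.19323888 0.4149402 ] [0.73279926 0.25730541 0.41141183]
106 [0.73305941 0.19154857 0.3816145 ] [0.73217228 0.25833919 0.38432989]
112 [0.8213472  0.17438588 0.03971334] [0.80327873 0.26952545 0.10276877]
side pad [0.58782141 0.18353172 0.22816112] 220
```

Call:
arm_command(turn=[[0,0,0.85],[0,0,0.85],[0,0,0.85],[0,0,0.85],[0,0,0.85],[0,0,0.85],[0,0,0],[0,0,0]], xyz=[[0,0,-0.25],[0,0,-0.25],[0,0,-0.25],[0,0,-0.25],[0,0,-0.25],[0,0,-0.25],[0,0,0],[0,0,0]], claw=[0,0,0,0,0,0,0,0])

```text
time_s: 0.9
position: [0.2361, -0.4965, 0.2781]
tool_rot: [[1.0, 0.001, -0.0], [0.001, -1.0, 0.001], [-0.0, -0.001, -1.0]]
ft_force: [-1.0, -0.0, -0.4]
grip_width: -0.0001
gripper_force: 0.0
```

Call:
arm_command(turn=[[0,0,0],[0,0,0],[0,0,0],[0,0,0],[0,0,0],[0,0,0],[0,0,0],[0,0,0],[0,0,0],[0,0,0],[0,0,0],[0,0,0]], xyz=[[0.31,-0.7,0],[0.31,-0.7,0],[0.31,-0.7,0],[0.31,-0.7,0],[0.31,-0.7,0],[0.31,-0.7,0],[0.31,-0.7,0],[0.31,-0.7,0],[0.31,-0.7,0],[0.31,-0.7,0],[0.31,-0.7,0],[0.31,-0.7,0]], claw=[0,0,0,0,0,0,0,0,0,0,0,0])

```text
time_s: 2.1
position: [0.4227, -0.0752, 0.2779]
tool_rot: [[1.0, 0.0, -0.001], [0.0, -1.0, 0.001], [-0.001, -0.001, -1.0]]
ft_force: [-0.4, -0.9, -0.9]
grip_width: 0.0002
gripper_force: 0.0
```

Call:
arm_command(turn=[[0,0,0],[0,0,0],[0,0,0],[0,0,0],[0,0,0],[0,0,0],[0,0,0],[0,0,0]], xyz=[[0.3,-0.7,0],[0.3,-0.7,0],[0.3,-0.7,0],[0.3,-0.7,0],[0.3,-0.7,0],[0.3,-0.6,0],[0,0,0],[0,0,0]], claw=[0,0,0,0,0,0,0,0])

```text
time_s: 2.9
position: [0.5126, 0.1282, 0.2776]
tool_rot: [[1.0, 0.001, -0.002], [0.001, -1.0, -0.0], [-0.002, 0.0, -1.0]]
ft_force: [-0.0, 0.0, -0.2]
grip_width: 0.0003
gripper_force: 0.0
```

Call:
arm_command(turn=[[0,0,0],[0,0,0],[0,0,0],[0,0,0],[0,0,0],[0,0,0],[0,0,0],[0,0,0],[0,0,0],[0,0,0]], xyz=[[0,0,0.4],[0,0,0.4],[0,0,0.4],[0,0,0.4],[0,0,0],[0.02,-0.125,0],[0.02,-0.125,0],[0.02,-0.125,0],[0.02,-0.125,0],[0,0,0]], claw=[0,0,0,0,0,0,0,0,0,0])

```text
time_s: 3.9
position: [0.5171, 0.1539, 0.199]
tool_rot: [[1.0, -0.0, 0.001], [-0.0, -1.0, 0.0], [0.001, -0.0, -1.0]]
ft_force: [0.2, 0.1, -0.0]
grip_width: -0.0002
gripper_force: 0.0
```

Call:
arm_command(turn=[[0,0,0],[0,0,0],[0,0,0],[0,0,0],[0,0,0],[0,0,0],[0,0,0],[0,0,0],[0,0,0]], xyz=[[-0.022,-0.128,0],[-0.022,-0.128,0],[-0.022,-0.128,0],[-0.022,-0.128,0],[0.022,-0.128,0],[0.022,-0.128,0],[0.022,-0.128,0],[0.022,-0.128,0],[0,0,0]], claw=[0,0,0,0,0,0,0,0,0])

```text
time_s: 4.8
position: [0.5171, 0.2049, 0.1986]
tool_rot: [[1.0, -0.001, -0.0], [-0.001, -1.0, 0.0], [-0.0, -0.0, -1.0]]
ft_force: [-0.6, -0.5, -0.3]
grip_width: -0.0001
gripper_force: 0.0
```

Run:
```python
from h import *
im,d,W=cam("top"); im2,_,_=cam("side")
cv2.imwrite("pics/a.png",np.hstack([im[120:360,200:500],im2[120:360,180:480]]))
```

```text
(no output)
```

View pics/a.png

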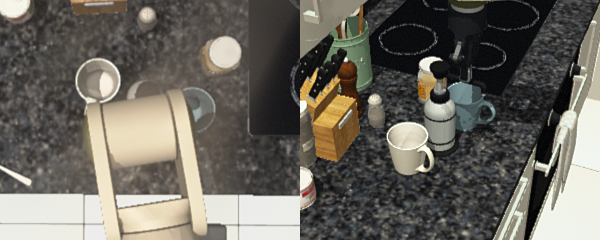

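The arm hides the spout in the top view. In the side view, the fingers at (463,60) are just behind the pump head at (438,70), and nothing else has moved. I'll continue along the arc.

Call:
arm_command(turn=[[0,0,0],[0,0,0],[0,0,0],[0,0,0],[0,0,0],[0,0,0],[0,0,0],[0,0,0],[0,0,0]], xyz=[[0.065,-0.112,0],[0.065,-0.112,0],[0.065,-0.112,0],[0.065,-0.112,0],[0.1,-0.084,0],[0.1,-0.084,0],[0.1,-0.084,0],[0.1,-0.084,0],[0,0,0]], claw=[0,0,0,0,0,0,0,0,0])

```text
time_s: 5.8
position: [0.5506, 0.2437, 0.1985]
tool_rot: [[1.0, -0.001, -0.0], [-0.001, -1.0, 0.0], [-0.0, -0.0, -1.0]]
ft_force: [-0.4, 0.3, -0.0]
grip_width: 0.0001
gripper_force: 0.0
```

Call:
arm_command(turn=[[0,0,0],[0,0,0],[0,0,0],[0,0,0],[0,0,0],[0,0,0],[0,0,0]], xyz=[[0.122,-0.045,0],[0.122,-0.045,0],[0.122,-0.045,0],[0.122,-0.045,0],[0.13,-0.01,0],[0,0,0],[0,0,0]], claw=[0,0,0,0,0,0,0])

```text
time_s: 6.5
position: [0.581, 0.2527, 0.1986]
tool_rot: [[1.0, -0.001, -0.0], [-0.001, -1.0, -0.0], [-0.0, 0.0, -1.0]]
ft_force: [0.4, -0.6, -0.0]
grip_width: -0.0005
gripper_force: 0.0
```

Run:
```python
from m import *
im,d,W=cam("top"); im2,_,S=cam("side")
np.save("top1.npy",W);np.save("side1.npy",S)
cv2.imwrite("pics/b.png",cv2.resize(np.hstack([im[120:360,250:450],im2[140:380,220:420]]),None,fx=2,fy=2)[:600])
C=np.array([.5872,.1787])
for n,X in(("top",W),("side",S)):
    P=X.reshape(-1,3);P=P[(P[:,2]>.198)&(P[:,2]<.218)];r=P[:,:2]-C;h=np.hypot(*r.T)
    k=(h>.03)&(h<.115);a=np.degrees(np.arctan2(r[k,1],r[k,0]));print(n,k.sum(),np.histogram(a,np.arange(0,200,10))[0])
```

```text
top 67 [ 0  0  0  0  0  0  0  0  0  0  0  0  0  0  0  0  0 67  0]
side 205 [  0   0   0   0   0   0   0   0   0   0   0   0   0   0   0   0  19 182
   0]
```

View pics/b.png

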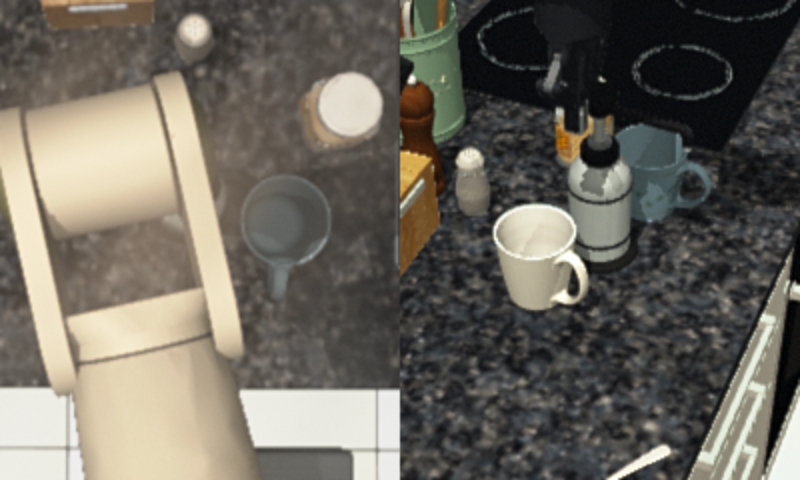

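The spout still points along -x, so the fingers must have passed it without contact. I'll check how high the fingertip is in the side view's depth.

Run:
```python
from m import *
S=np.load("side1.npy")
P=S.reshape(-1,3)
k=(np.hypot(P[:,0]-.581,P[:,1]-.2527)<.06)&(P[:,2]>.11)
F=P[k];print(len(F),F.min(0),F.max(0))
for z in np.arange(.14,.32,.01):
    q=F[(F[:,2]>=z)&(F[:,2]<z+.01)]
    if len(q):print(round(z,3),len(q),q.min(0).round(3),q.max(0).round(3))
C=np.array([.5872,.1787]);r=P[:,:2]-C;h=np.hypot(*r.T)
s=P[(h>.03)&(h<.115)&(P[:,2]>.18)&(P[:,2]<.22)&(P[:,1]<.2)];print("spout",s.min(0),s.max(0),s.mean(0))
```

```text
3910 [0.53036477 0.19280457 0.11007153] [0.63062803 0.31263021 0.53171878]
0.14 43 [0.572 0.194 0.14 ] [0.602 0.204 0.15 ]
0.15 53 [0.572 0.193 0.15 ] [0.602 0.203 0.16 ]
0.16 10 [0.578 0.193 0.161] [0.595 0.2   0.166]
0.2 6 [0.581 0.193 0.204] [0.587 0.196 0.209]
0.21 15 [0.578 0.193 0.21 ] [0.595 0.198 0.22 ]
0.22 52 [0.571 0.194 0.22 ] [0.594 0.26  0.23 ]
0.23 36 [0.571 0.194 0.23 ] [0.591 0.267 0.239]
0.24 51 [0.571 0.248 0.24 ] [0.589 0.269 0.25 ]
0.25 48 [0.57  0.248 0.25 ] [0.59  0.269 0.26 ]
0.26 23 [0.57  0.245 0.26 ] [0.589 0.269 0.27 ]
0.27 71 [0.569 0.222 0.27 ] [0.594 0.288 0.28 ]
0.28 70 [0.569 0.208 0.28 ] [0.594 0.295 0.29 ]
0.29 109 [0.565 0.205 0.29 ] [0.594 0.303 0.3  ]
0.3 115 [0.565 0.196 0.3  ] [0.595 0.313 0.31 ]
0.31 114 [0.564 0.197 0.31 ] [0.595 0.312 0.32 ]
spout [0.47887362 0.17782814 0.18492528] [0.55745897 0.19308056 0.21810194] [0.51260722 0.18563778 0.20900803]
```

Side depth puts the visible fingertips at z≈0.22 when the reported TCP is 0.199. The tip is therefore about 20 mm higher than reported, and it slid over the spout. I'll go back and repeat the push 30 mm lower.

Call:
arm_command(turn=[[0,0,0],[0,0,0],[0,0,0],[0,0,0],[0,0,0],[0,0,0],[0,0,0],[0,0,0],[0,0,0],[0,0,0],[0,0,0],[0,0,0]], xyz=[[0,0,-0.5],[0,0,-0.5],[-0.34,0.62,0],[-0.34,0.62,0],[-0.34,0.62,0],[-0.34,0.62,0],[0,0,0],[0,0,0.4],[0,0,0.4],[0,0,0.4],[0,0,0.4],[0,0,0]], claw=[0,0,0,0,0,0,0,0,0,0,0,0])

```text
time_s: 7.8
position: [0.5117, 0.1292, 0.1667]
tool_rot: [[1.0, -0.001, -0.005], [-0.001, -1.0, 0.0], [-0.005, -0.0, -1.0]]
ft_force: [-0.1, 0.5, -0.1]
grip_width: 0.0002
gripper_force: 0.0
```

Run:
```python
from m import *
_,_,S=cam("side")
P=S.reshape(-1,3)
k=(np.hypot(P[:,0]-.5126,P[:,1]-.1285)<.03)&(P[:,2]>.13)
F=P[k]
for z in np.arange(.14,.26,.01):
    q=F[(F[:,2]>=z)&(F[:,2]<z+.01)]
    if len(q):print(round(z,3),len(q),q.min(0).round(3),q.max(0).round(3))
```

```text
0.19 12 [0.504 0.134 0.194] [0.523 0.138 0.2  ]
0.2 37 [0.503 0.122 0.2  ] [0.525 0.146 0.21 ]
0.21 45 [0.503 0.124 0.21 ] [0.525 0.148 0.22 ]
0.22 40 [0.502 0.116 0.22 ] [0.52  0.145 0.23 ]
0.23 12 [0.501 0.123 0.23 ] [0.515 0.145 0.24 ]
0.24 41 [0.5   0.102 0.24 ] [0.518 0.158 0.25 ]
0.25 15 [0.5   0.107 0.25 ] [0.51  0.156 0.26 ]
```

Call:
arm_command(turn=[[0,0,0],[0,0,0],[0,0,0],[0,0,0],[0,0,0],[0,0,0],[0,0,0],[0,0,0],[0,0,0],[0,0,0],[0,0,0]], xyz=[[0,0,0.2],[0.03,-0.12,0],[0.03,-0.12,0],[0.03,-0.12,0],[0.03,-0.12,0],[-0.022,-0.128,0],[-0.022,-0.128,0],[-0.022,-0.128,0],[-0.022,-0.128,0],[0,0,0],[0,0,0]], claw=[0,0,0,0,0,0,0,0,0,0,0])

```text
time_s: 8.95
position: [0.5144, 0.1786, 0.1587]
tool_rot: [[1.0, -0.001, -0.0], [-0.001, -1.0, 0.0], [-0.0, -0.0, -1.0]]
ft_force: [0.0, -0.7, -0.2]
grip_width: 0.0002
gripper_force: 0.0
```

```bash
cat >> m.py <<'E'
def spout(n="side",f=(9,9)):
    im,_,S=cam(n);P=S.reshape(-1,3);C=np.array([.5872,.1787]);r=P[:,:2]-C;h=np.hypot(*r.T)
    k=(P[:,2]>.198)&(P[:,2]<.217)&(h>.025)&(h<.112)&(np.hypot(P[:,0]-f[0],P[:,1]-f[1])>.024)
    a=np.degrees(np.arctan2(r[k,1],r[k,0]));H=np.histogram(a,np.arange(-180,181,10));
    print([(int(x),int(c)) for c,x in zip(*H) if c])
    return im
E
python3 -c "
from m import *
p=env.observe()['position'];im=spout('side',p);cv2.imwrite('pics/c.png',cv2.resize(im[140:380,220:460],None,fx=2,fy=2))"
```

```text
[(140, 7), (150, 135), (160, 57)]
```

View pics/c.png

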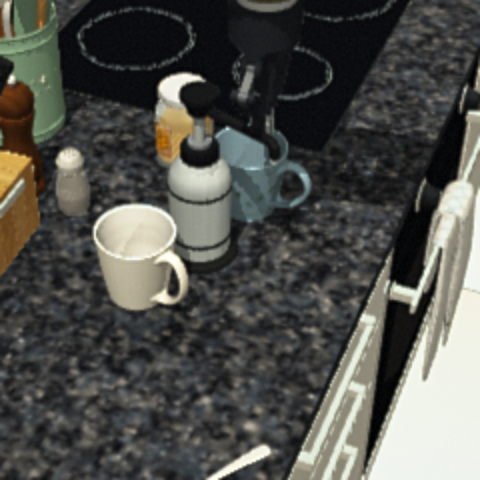

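The finger now pushes the spout, which runs from the head at (200,100) to (270,150), at about 158°. I'll continue the arc.

Call:
arm_command(turn=[[0,0,0],[0,0,0],[0,0,0],[0,0,0],[0,0,0],[0,0,0],[0,0,0],[0,0,0],[0,0,0]], xyz=[[0.022,-0.128,0],[0.022,-0.128,0],[0.022,-0.128,0],[0.022,-0.128,0],[0.065,-0.112,0],[0.065,-0.112,0],[0.065,-0.112,0],[0.065,-0.112,0],[0,0,0]], claw=[0,0,0,0,0,0,0,0,0])

```text
time_s: 9.9
position: [0.5323, 0.2271, 0.1586]
tool_rot: [[1.0, -0.001, 0.0], [-0.001, -1.0, 0.0], [0.0, -0.0, -1.0]]
ft_force: [-0.5, -0.2, -0.3]
grip_width: 0.0003
gripper_force: 0.0
```

Call:
arm_command(turn=[[0,0,0],[0,0,0],[0,0,0],[0,0,0],[0,0,0],[0,0,0],[0,0,0],[0,0,0],[0,0,0]], xyz=[[0.1,-0.084,0],[0.1,-0.084,0],[0.1,-0.084,0],[0.1,-0.084,0],[0.122,-0.045,0],[0.122,-0.045,0],[0.122,-0.045,0],[0,0,0],[0,0,0]], claw=[0,0,0,0,0,0,0,0,0])

```text
time_s: 10.8
position: [0.5704, 0.25, 0.1587]
tool_rot: [[1.0, -0.001, 0.0], [-0.001, -1.0, 0.0], [0.0, -0.0, -1.0]]
ft_force: [0.1, 0.2, -0.5]
grip_width: -0.0001
gripper_force: 0.0
```

```bash
python3 -c "
from m import *
p=env.observe()['position'];im=spout('side',p);cv2.imwrite('pics/d.png',cv2.resize(im[140:380,220:460],None,fx=2,fy=2))"
```

```text
[(80, 53), (90, 17)]
```

View pics/d.png

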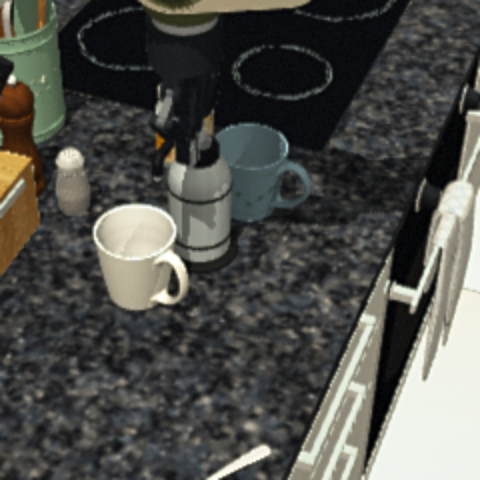

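The spout now points towards the mug at about 86°, with its nozzle at about (160,165). It needs about 17° more.

Call:
arm_command(turn=[[0,0,0],[0,0,0],[0,0,0],[0,0,0],[0,0,0],[0,0,0],[0,0,0],[0,0,0],[0,0,0],[0,0,0],[0,0,0],[0,0,0]], xyz=[[0.12,-0.01,0],[0.12,-0.01,0],[0.11,0,0],[0.1,0,0],[0,0,0],[0,0,0],[-0.4,0,0],[-0.4,0,0],[0,0,-0.5],[0,0,-0.7],[0,0,-0.7],[0,0,0]], claw=[0,0,0,0,0,0,0,0,0,0,0,0])

```text
time_s: 12.05
position: [0.5541, 0.2515, 0.259]
tool_rot: [[1.0, -0.001, 0.01], [-0.001, -1.0, 0.002], [0.01, -0.002, -1.0]]
ft_force: [1.3, 0.3, -1.3]
grip_width: -0.0
gripper_force: 0.0
```

```bash
python3 -c "
from m import *
im=spout('side');W=cam('side')[2].reshape(-1,3);C=np.array([.5872,.1787])
h=np.hypot(*(W[:,:2]-C).T);k=(W[:,2]>.18)&(W[:,2]<.218)&(h>.04)&(h<.115);s=W[k];print(s.mean(0),s.min(0),s.max(0))
k2=k&(h>.085);print('tip',W[k2].mean(0),'mug .623 .274')
cv2.imwrite('pics/e.png',cv2.resize(im[140:380,220:460],None,fx=2,fy=2))"
```

```text
[(60, 57), (70, 150), (80, 1)]
[0.61441974 0.25778077 0.20889918] [0.59724622 0.21460854 0.1828449 ] [0.63121935 0.28712757 0.21789333]
tip [0.62103165 0.27575114 0.20563599] mug .623 .274
```

View pics/e.png

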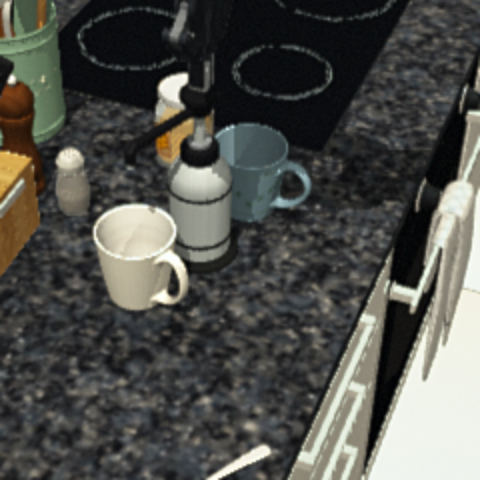

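The nozzle, at about (135,150) in the crop, is at (0.621,0.276), over the mug's middle at (0.623,0.274). Next I'll go above the pad.

Call:
arm_command(turn=[[0,0,0],[0,0,0],[0,0,0],[0,0,0],[0,0,0],[0,0,0],[0,0,0]], xyz=[[0.22,0.485,0],[0.22,0.485,0],[0.22,0.485,0],[0,0,0],[0,0,0.3],[0,0,0.3],[0,0,0]], claw=[0,0,0,0,0,0,0])

```text
time_s: 12.85
position: [0.5842, 0.1785, 0.2207]
tool_rot: [[1.0, -0.001, -0.006], [-0.001, -1.0, -0.0], [-0.006, 0.0, -1.0]]
ft_force: [0.0, -0.2, -0.3]
grip_width: 0.0001
gripper_force: 0.0
```

Call:
arm_command(turn=[[0,0,0],[0,0,0],[0,0,0],[0,0,0],[0,0,0],[0,0,0]], xyz=[[0,0,0.08],[0,0,0.08],[0,0,0.08],[0,0,0.08],[0,0,0],[0,0,0]], claw=[0,0,0,0,0,0])

```text
time_s: 13.45
position: [0.5857, 0.1782, 0.2078]
tool_rot: [[1.0, -0.001, 0.0], [-0.001, -1.0, 0.0], [0.0, -0.0, -1.0]]
ft_force: [0.5, 0.0, -0.2]
grip_width: 0.0001
gripper_force: 0.0
```

Centred over the pad, with no contact yet. I'll descend in small steps and watch the force.

Call:
arm_command(turn=[[0,0,0],[0,0,0],[0,0,0],[0,0,0],[0,0,0]], xyz=[[0,0,0.06],[0,0,0.06],[0,0,0],[0,0,0],[0,0,0]], claw=[0,0,0,0,0])

```text
time_s: 13.95
position: [0.5857, 0.1782, 0.2018]
tool_rot: [[1.0, -0.001, 0.0], [-0.001, -1.0, 0.0], [0.0, -0.0, -1.0]]
ft_force: [0.1, 0.6, 0.5]
grip_width: -0.0002
gripper_force: 0.0
```

Call:
arm_command(turn=[[0,0,0],[0,0,0],[0,0,0],[0,0,0],[0,0,0]], xyz=[[0,0,0.06],[0,0,0.06],[0,0,0],[0,0,0],[0,0,0]], claw=[0,0,0,0,0])

```text
time_s: 14.45
position: [0.5859, 0.1782, 0.1961]
tool_rot: [[1.0, -0.001, 0.001], [-0.001, -1.0, 0.0], [0.001, -0.0, -1.0]]
ft_force: [0.8, -0.2, 4.7]
grip_width: 0.0003
gripper_force: 2.3
```

Call:
arm_command(turn=[[0,0,0],[0,0,0],[0,0,0],[0,0,0]], xyz=[[0,0,0.04],[0,0,0.04],[0,0,0],[0,0,0]], claw=[0,0,0,0])

```text
time_s: 14.85
position: [0.5859, 0.1782, 0.1919]
tool_rot: [[1.0, -0.001, 0.001], [-0.001, -1.0, 0.0], [0.001, -0.0, -1.0]]
ft_force: [1.1, 0.3, 5.7]
grip_width: -0.0002
gripper_force: 2.6
```

Call:
arm_command(turn=[[0,0,0],[0,0,0],[0,0,0],[0,0,0]], xyz=[[0,0,0.02],[0,0,0.02],[0,0,0],[0,0,0]], claw=[0,0,0,0])

```text
time_s: 15.25
position: [0.5859, 0.1782, 0.19]
tool_rot: [[1.0, -0.001, 0.001], [-0.001, -1.0, 0.0], [0.001, -0.0, -1.0]]
ft_force: [-0.1, -0.5, 5.5]
grip_width: 0.0002
gripper_force: 2.8
```

Call:
arm_command(turn=[[0,0,0],[0,0,0],[0,0,0],[0,0,0]], xyz=[[0,0,0.02],[0,0,0.02],[0,0,0],[0,0,0]], claw=[0,0,0,0])

```text
time_s: 15.65
position: [0.5859, 0.1782, 0.1881]
tool_rot: [[1.0, -0.001, 0.001], [-0.001, -1.0, 0.0], [0.001, -0.0, -1.0]]
ft_force: [0.6, 0.6, 6.0]
grip_width: -0.0003
gripper_force: 2.9
```

Call:
arm_command(turn=[[0,0,0],[0,0,0],[0,0,0],[0,0,0]], xyz=[[0,0,0.02],[0,0,0.02],[0,0,0],[0,0,0]], claw=[0,0,0,0])

```text
time_s: 16.05
position: [0.5859, 0.1782, 0.1861]
tool_rot: [[1.0, -0.001, 0.001], [-0.001, -1.0, 0.0], [0.001, -0.0, -1.0]]
ft_force: [0.2, -0.1, 6.5]
grip_width: -0.0002
gripper_force: 3.1
```

Call:
arm_command(turn=[[0,0,0],[0,0,0],[0,0,0],[0,0,0]], xyz=[[0,0,0.02],[0,0,0.02],[0,0,0],[0,0,0]], claw=[0,0,0,0])

```text
time_s: 16.45
position: [0.5859, 0.1782, 0.1842]
tool_rot: [[1.0, -0.001, 0.001], [-0.001, -1.0, 0.0], [0.001, -0.0, -1.0]]
ft_force: [0.5, 1.0, 6.5]
grip_width: -0.0
gripper_force: 3.2
```

Call:
arm_command(turn=[[0,0,0],[0,0,0],[0,0,0],[0,0,0]], xyz=[[0,0,0.02],[0,0,0.02],[0,0,0],[0,0,0]], claw=[0,0,0,0])

```text
time_s: 16.85
position: [0.5859, 0.1782, 0.1823]
tool_rot: [[1.0, -0.001, 0.001], [-0.001, -1.0, 0.0], [0.001, -0.0, -1.0]]
ft_force: [-0.8, -0.3, 7.2]
grip_width: -0.0002
gripper_force: 3.3
```

Call:
arm_command(turn=[[0,0,0],[0,0,0],[0,0,0],[0,0,0]], xyz=[[0,0,0.02],[0,0,0.02],[0,0,0],[0,0,0]], claw=[0,0,0,0])

```text
time_s: 17.25
position: [0.586, 0.1782, 0.1807]
tool_rot: [[1.0, -0.001, 0.002], [-0.001, -1.0, 0.0], [0.002, -0.0, -1.0]]
ft_force: [-1.1, -0.1, 8.8]
grip_width: 0.0
gripper_force: 4.5
```

The force has started to climb, so this is the stop.

Call:
arm_command(turn=[[0,0,0],[0,0,0],[0,0,0],[0,0,0]], xyz=[[0,0,0.016],[0,0,0.016],[0,0,0],[0,0,0]], claw=[0,0,0,0])

```text
time_s: 17.65
position: [0.5861, 0.1782, 0.1798]
tool_rot: [[1.0, -0.001, 0.003], [-0.001, -1.0, 0.0], [0.003, -0.0, -1.0]]
ft_force: [-0.7, 0.5, 13.0]
grip_width: -0.0001
gripper_force: 6.4
```

Call:
arm_command(turn=[[0,0,0],[0,0,0],[0,0,0],[0,0,0]], xyz=[[0,0,0.012],[0,0,0.012],[0,0,0],[0,0,0]], claw=[0,0,0,0])

```text
time_s: 18.05
position: [0.5861, 0.1782, 0.1791]
tool_rot: [[1.0, -0.001, 0.003], [-0.001, -1.0, 0.0], [0.003, -0.0, -1.0]]
ft_force: [-2.2, -0.3, 15.4]
grip_width: 0.0001
gripper_force: 7.8
```

At about 15.5 N it's firmly bottomed. I'll hold for 1.2 s, then release slowly straight up.

Call:
arm_command(turn=[[0,0,0],[0,0,0],[0,0,0],[0,0,0],[0,0,0],[0,0,0],[0,0,0],[0,0,0],[0,0,0],[0,0,0],[0,0,0],[0,0,0]], xyz=[[0,0,0],[0,0,0],[0,0,0],[0,0,0],[0,0,0],[0,0,0],[0,0,0],[0,0,0],[0,0,0],[0,0,0],[0,0,0],[0,0,0]], claw=[0,0,0,0,0,0,0,0,0,0,0,0])

```text
time_s: 19.25
position: [0.5861, 0.1782, 0.1791]
tool_rot: [[1.0, -0.001, 0.003], [-0.001, -1.0, 0.0], [0.003, -0.0, -1.0]]
ft_force: [-3.1, -0.4, 16.1]
grip_width: 0.0001
gripper_force: 7.8
```

Call:
arm_command(turn=[[0,0,0],[0,0,0],[0,0,0],[0,0,0],[0,0,0],[0,0,0],[0,0,0],[0,0,0],[0,0,0],[0,0,0],[0,0,0],[0,0,0]], xyz=[[0,0,-0.06],[0,0,-0.06],[0,0,-0.06],[0,0,-0.06],[0,0,-0.06],[0,0,-0.06],[0,0,-0.06],[0,0,-0.06],[0,0,-0.2],[0,0,-0.4],[0,0,-0.6],[0,0,0]], claw=[0,0,0,0,0,0,0,0,0,0,0,0])

```text
time_s: 20.45
position: [0.5866, 0.1783, 0.2649]
tool_rot: [[1.0, -0.001, 0.006], [-0.001, -1.0, 0.001], [0.006, -0.001, -1.0]]
ft_force: [0.3, -0.5, 0.5]
grip_width: -0.0001
gripper_force: 0.0
```

```bash
python3 -c "
from m import *
im,_,W=cam('side');C=np.array([.5872,.1787]);W=W.reshape(-1,3)
h=np.hypot(*(W[:,:2]-C).T);k=(W[:,2]>.17)&(W[:,2]<.22)&(h>.04)&(h<.115);s=W[k];print(s.mean(0),s.min(0),s.max(0))
print('tip',W[k&(h>.085)].mean(0));p=W[(h<.025)&(W[:,2]>.2)&(W[:,2]<.24)];print('pad z',np.percentile(p[:,2],[50,90,98]))
print(env.observe()['ft_force'],env.observe()['position'])
cv2.imwrite('pics/f.png',cv2.resize(im[140:380,220:460],None,fx=2,fy=2))"
```

```text
[0.61439252 0.25746385 0.20886342] [0.59638608 0.21704341 0.18530822] [0.62972052 0.28589798 0.21724347]
tip [0.62115576 0.27575201 0.20544524]
pad z [0.22790382 0.23015049 0.23109259]
[-0.12526481 -0.19625342 -0.90047722] [0.58597829 0.17823681 0.26262532]
```

View pics/f.png

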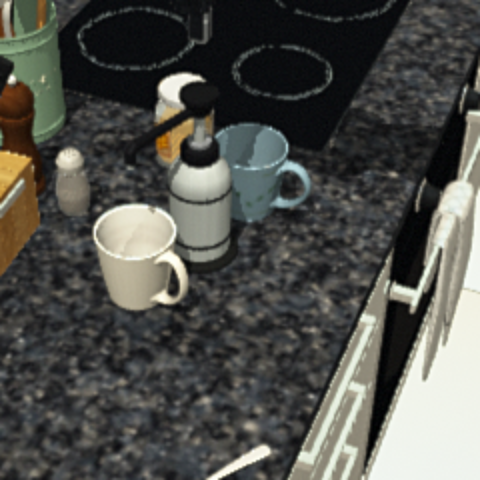

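The pump head is fully up again, with the pad at (200,93) and z = 0.228. The spout tip at (135,150) is still over the mug, the mugs stand where they were, and the fingers are clear above. I'll hand in now.

```bash
python3 -c "
from rig import env
print(env.close_job())"
```

```text
the job is handed in; nothing more can be done
None
```

I swung the spout over the white mug, pressed the pump once to its stop at about 16 N, held it there over a second and let it come fully back up. The mugs stood where they were, and the job is handed in; no verdict was returned.

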